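# Mount a lens in its cell and screw the retaining ring snug

## Task

Get the lens holder ready for the optics lesson: lay the smaller of the two lenses, domed side up, flat in the lens cell and let go of it, then fit the retaining ring over it with its three inner lugs passing between the cell's thread ridges, and turn the ring clockwise (seen from above) until it clamps the lens snugly. Stop as soon as you feel it tighten - overtightening chips the glass - then let go, and leave everything else where it is.

Things in the scene. Friction and masses are not known exactly. Their poses are not given: they have to be found in the camera images.
- lens: The small lens to mount: clear glass disc, diameter 36 mm, edge 14 mm high, with a low dome in the middle of its top (17 mm high in all, dome 23 mm wide). Lies flat, dome up. Origin: centre of the flat underside; z up.
- large_lens: A larger lens of the same kind, diameter 52 mm, edge 14 mm high; it does not fit the cell. Leave it alone. Origin: centre of its flat underside.
- cell: Lens cell fixed to the worktop: round bare-metal flange (diameter 84 mm, 8 mm high) and an upright barrel, outside diameter 43 mm, its rim 40 mm above the worktop, with three steep thread ridges round it (out to diameter 51 mm). Origin: on the axis at the worktop; z up, x points through one of the three gaps between the ridges.
- cell_mouth (a point): Centre of the barrel's rim. Below it is a round pocket of 38.4 mm diameter with a chamfered mouth, floored by a springy rubber pad. Pads vary: the top lies 3.5 to 6.5 mm below the rim, so a seated lens has its underside 33.5 to 36.5 mm and its shoulder (edge top) 47.5 to 50.5 mm above the worktop.
- cell_gap (a point): In the gap on the cell's x axis, beside the rim. Gaps lie at 0, 120, 240 degrees about the cell's z, each over a dark line on the flange (bolt heads lie between); a lug has 8 degrees of play either way in one. From each gap a lug runs under a ridge when the ring turns clockwise seen from above (negative about z); undersides descend 0.12 mm per degree; a stop ends the turn at 83 degrees.
- ring: Retaining ring, a dark metal cap with a hole, about 250 g, standing on its open end, 42 mm high: skirt 64 mm outside, 54 mm inside diameter, 26 mm high; its lip (hole 29 mm, underside 22 mm above the skirt's bottom edge) bears on the lens's shoulder. Resting loose on the seated lens its origin is 25.5 to 28.5 mm above the worktop. Origin: on the axis at the skirt's bottom edge; z up.
- ring_grip (a point): On the ring's axis at mid height of the gripping collar, 34 mm above the ring's origin. The collar reaches from 26 to 42 mm, 50 mm in diameter, with two flats 44 mm apart and 24 mm wide that face the ring's +y and -y: grip on these.
- ring_lug (a point): The lug on the ring's x axis. Three lugs 5 mm high and 6 mm wide stick inward from the skirt to a 45 mm circle, centred 4 mm above its bottom edge, at 0, 120, 240 degrees about the ring's z, each with a screw head outside and a light line above it. With lugs stuck on top of the ridges the ring's origin is over 30 mm above the worktop: turn it a little to let it drop.
- ring_lip (a point): Centre of the lip's underside. Turned clockwise from the gaps the ring goes easily for about 25 to 55 degrees (depends on the pad), then tightens on the lens: about 2 N of clamping force per degree, and 0.007 to 0.015 N m of moment about z per newton (friction varies). Snug is about 12 N: 0.1 to 0.15 N m more than turning it free; 0.25 N m is too much. It then stays tight by friction.
- brass_mass: Bystander: knobbed brass mass, 40 mm wide and 34 mm high. Origin at its underside.
- tape_roll: Bystander: roll of masking tape lying flat, 96 mm wide, 25 mm high. Origin at its underside.
- sample_jar: Bystander: screw-top jar, 44 mm wide, 64 mm high. Origin at its underside.
Things that resemble listed ones, but are neither listed nor needed, are in the scene too. Leave any green look-alike of the ring alone.

How it is judged:
On the way, in this order (a step that is already met when the one before it is completed fails the run):
1. the small lens lies flat in the pocket of the cell, released (horizontal distance between lens and cell below 0.0025 m and z of lens in the frame of cell between 0.031 and 0.038 m and angle between lens's own z axis and vertical below 0.06 rad and contact force between the fingers and lens below 0.3 N), for 0.2 s.
2. the ring is over the lens with its lugs down in the thread (horizontal distance between lens and cell below 0.0025 m and z of lens in the frame of cell between 0.031 and 0.038 m and angle between each of lens, ring's own z axis and vertical below 0.06 rad and horizontal distance between ring and cell below 0.0035 m and z of ring in the frame of cell below 0.0295 m), for 0.1 s.
At the end, for the whole second after the job is handed in: The small lens lies flat in the pocket, dome up (within 2.5 mm of the axis, underside 31 to 38 mm above the worktop), and the ring, level and within 3.5 mm of the axis, with its skirt's bottom edge less than 29.5 mm above the worktop, clamps it with 5 to 25 N, at rest and released (all of step 2 and contact force between ring and lens between 5 and 25 N and linear speed of ring below 0.01 m/s); the robot touches nothing.
It fails at once if the lens is pressed by the ring with more than 40 N (contact force between ring and lens above 40 N).
It fails at once if the large lens is moved by more than 20 mm (distance of large_lens from where it was at the start of the episode above 0.02 m).
It fails at once if the brass mass is moved by more than 20 mm (distance of brass_mass from where it was at the start of the episode above 0.02 m).
It fails at once if the tape roll is moved by more than 20 mm (distance of tape_roll from where it was at the start of the episode above 0.02 m).
It fails at once if the sample jar is moved by more than 20 mm (distance of sample_jar from where it was at the start of the episode above 0.02 m).
It also fails if it takes over 72 s, if anything falls off the work surface, if the arm or the gripper's body presses on something with over 40 N, if the wrist force passes 120 N, or if a joint passes its speed limit or range.

## Robot

A 6-joint arm with a two-finger parallel gripper is mounted at the origin on a cart in front of the work surface, level with it; the furniture and walls round the work are solid. World frame = base frame: x ahead of the robot, y to its left, z up, the work surface at z = 0. Lengths are in m, angles in rad, forces in N, time in s.
With the tool pointing down it reaches from about 0.35 to 0.975 m from the base axis. Payload 4.9 kg.
Tool frame: the origin (TCP) lies at the very end of the fingers, on their centre line; the grasp point (between the pads) lies 19 mm behind it (ctrl.grasp_offset is the distance from the TCP to the grasp point, in m); z points along the fingers, y is the line along which they close (so a half turn about z gives the same grasp; the last joint's range is limited). The gripper opens to 85 mm and grips with 20 to 120 N. Pads are 22 mm wide; open, the fingers measure 114 mm over their backs; the gripper's body (76 mm by 85 mm) begins 54 mm behind the grasp point. The pads swing forward as they close: fully open they stand 13 mm farther back than shut.
Start: joints at [1.186, 0.053, 1.613, -0, 1.476, -0.119], TCP at [0.164, 0.603, 0.231] pointing down, gripper open.
Joint ranges: [-3.01, 3.01], [-1.01, 2.22], [0.06, 2.58], [-1.02, 4.17], [0.09, 2.62], [-3.14, 3.14]. Speed limits (rad/s): [2.57, 2.57, 3.14, 3.14, 3.14, 3.14].

## Interface

Orientations are given as a rotation vector (axis times angle).
In Python, from station import ctrl, optics gives the robot as it stands.
- The arm moves only by the shell command python3 -m handwheel 'ROWS' [OPENING] [FORCE]. ROWS is JSON, a list of rows, each an object of numbers: "tx", "ty", "tz": the shift along the tool's x, y, z in mm; "roll": the turn about the tool's z in rad. A call has 1 to 12 rows; each row shifts and turns the commanded pose from where the row before left it, along the tool's axes as they then stand; what a row does not reach is not made up. A row lasts 1/12 s, in which the tool goes at most 41.7 mm and 7.16 degrees, less where a joint would pass 70% of its speed; a pose out of reach is approached as far as the arm can. A call with a gripper value outside its range is refused whole. OPENING is the finger opening in mm, from 0 to 85.4, set as the call begins (- or left out, the last holds). The fingers move at their own pace and stop on an object; FORCE is the grip in N (left out, the last holds). Time passes only in rows, so rows that do not move let the fingers close. It gives the time, the measured TCP pose, the force, the opening and the grip force at its end, in the units of the state.
- ctrl.get_obs(): the state, without advancing time (a new reading comes with each control period).
- optics.get_image(name): name is "side" or "top" or "wrist"; returns (picture, depth): 420x560x3 uint8, red, green, blue; 420x560 float32, m along the optical axis (not along the pixel's ray), 0 where there is no reading.
- optics.camera_params(name): a dict with "mtx" (3x3 intrinsics, pixels), "k1" (the pictures are not rectified: a ray, as slopes to the right and down, at radius r is drawn at 1 + k1 r^2 times it, then the intrinsics apply), "extrinsics" (4x4, takes a point from camera to world coordinates); the wrist camera has in their place "tool_from_camera" (4x4, takes a point from camera to tool coordinates, whose origin is the TCP and whose axes are the flange's). Camera axes: x right, y down, z forward; pixel columns grow to the right and rows downward; lengths in m; the calibration is good to about 2 mm. A picture is of the moment at which its call begins: read the wrist's pose just before it. camera_params takes no time and is no camera call.
- ctrl.finish_job(): hands the job in; it is judged then, once.
The state is a dict: "t": time; "q": joint angles; "dq": joint speeds; "effort": joint torques, N m; "tool_pos": TCP position; "tool_rot": TCP orientation; "contact_force": force on the tool from outside, world axes, zero at the start; "wrist_torque": the same for the moment, N m; "opening": finger opening in m; "grip_force": force on a finger pad.
Only numpy, scipy, OpenCV 4.12 (cv2) and the standard library are available. Lean on these libraries where they do the work, as an engineer would, in place of code of your own. Each camera call takes 0.05 s, during which the arm holds its last target. There are 200 camera calls.

## Working session

There is one attempt and no reset: what is moved stays moved. The work goes in short steps, Python scripts to look and compute and a shell command to move; the robot and the scene stay as the last step left them, time stands still between calls to the robot, and variables do not carry over. Pictures are saved under pics/ and viewed, at most 10 in all, crops included, and the job is handed in when it is done.

```bash
ls; mkdir -p pics; cat > h.py <<'E'
import numpy as np, cv2
from station import ctrl, optics
from scipy.spatial.transform import Rotation as R
def snap(name):
    o=ctrl.get_obs(); im,d=optics.get_image(name); p=optics.camera_params(name)
    if 'extrinsics' in p: T=np.array(p['extrinsics'])
    else:
        W=np.eye(4);W[:3,:3]=R.from_rotvec(o['tool_rot']).as_matrix();W[:3,3]=o['tool_pos']
        T=W@np.array(p['tool_from_camera'])
    return im,d,np.array(p['mtx']),p['k1'],T
def ray(uv,K,k1):
    uv=np.atleast_2d(np.float64(uv))
    return cv2.undistortPoints(uv.reshape(-1,1,2),K,np.array([k1,0,0,0,0.])).reshape(-1,2)
def onplane(uv,z,K,k1,T):
    s=ray(uv,K,k1); d=np.c_[s,np.ones(len(s))]@T[:3,:3].T; o=T[:3,3]
    return o+d*((z-o[2])/d[:,2])[:,None]
def cloud(d,K,k1,T):
    v,u=np.mgrid[:d.shape[0],:d.shape[1]]
    s=ray(np.c_[u.ravel(),v.ravel()],K,k1)
    P=np.c_[s,np.ones(len(s))]*d.ravel()[:,None]
    return (P@T[:3,:3].T+T[:3,3]).reshape(*d.shape,3)
def save(n,im): cv2.imwrite('pics/'+n,im[...,::-1])
E
python3 - <<'E'
from h import *
for n in('top','side'):
    im,d,K,k1,T=snap(n); save(n+'1.png',im); np.savez(n+'1.npz',im=im,d=d,K=K,k1=k1,T=T); print(n,K.tolist(),k1,T.round(3).tolist())
o=ctrl.get_obs();print(o, ctrl.grasp_offset)
print(optics.camera_params('wrist'))
E
```

```text
pics
top [[527.3882794828186, 0.0, 278.9033391422052], [0.0, 527.3882794828186, 203.31105091662837], [0.0, 0.0, 1.0]] -0.17807155315127635 [[0.018, -0.996, 0.091, 0.431], [-1.0, -0.017, 0.009, 0.029], [-0.007, -0.091, -0.996, 1.114], [0.0, 0.0, 0.0, 1.0]]
side [[421.65576165581786, 0.0, 277.026181770682], [0.0, 421.65576165581786, 213.8898796011601], [0.0, 0.0, 1.0]] -0.07192926353071423 [[0.976, -0.112, 0.185, 0.37], [-0.216, -0.464, 0.859, -0.759], [-0.01, -0.879, -0.477, 0.478], [0.0, 0.0, 0.0, 1.0]]
{'t': 0.1, 'q': array([ 1.18598242e+00,  5.32975053e-02,  1.61415315e+00,  4.85554431e-06,
        1.47598825e+00, -1.19024666e-01]), 'dq': array([ 0.00125138, -0.00216929, -0.00219764,  0.00011184, -0.00034785,
        0.00053287]), 'effort': array([ 9.20437060e-05, -3.94894624e+01, -3.71366680e+01, -9.41829262e-05,
        3.84327941e-03,  4.70478994e-05]), 'tool_pos': array([0.16397131, 0.60252849, 0.23018394]), 'tool_rot': array([-4.16211891e-01, -3.11342953e+00,  2.80623058e-03]), 'contact_force': array([-0.41820793, -0.37264883,  0.70162491]), 'wrist_torque': array([-0.03378166,  0.01522874,  0.00695549]), 'grip_force': 0.0, 'opening': 0.08517720764488369} 0.0187
{'mtx': array([[342.72131183,   0.        , 278.86884576],
       [  0.        , 342.72131183, 208.96612403],
       [  0.        ,   0.        ,   1.        ]]), 'k1': -0.028707305256653937, 'tool_from_camera': array([[-6.42337134e-04, -9.63512041e-01, -2.67664221e-01,
         6.83015874e-02],
       [ 9.99999789e-01, -6.46070177e-04, -7.41249736e-05,
        -2.17255187e-05],
       [-1.01509566e-04, -2.67664212e-01,  9.63512252e-01,
        -1.42423121e-01],
       [ 0.00000000e+00,  0.00000000e+00,  0.00000000e+00,
         1.00000000e+00]])}
```

View pics/top1.png

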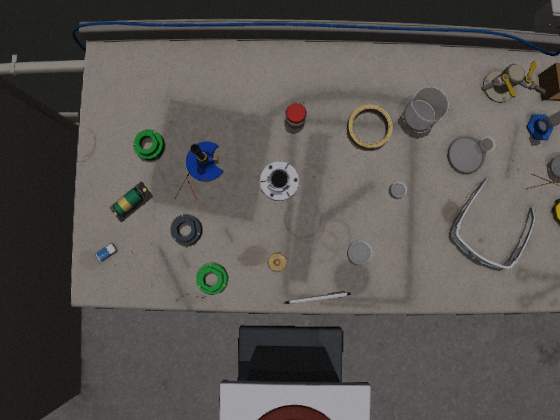

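View pics/side1.png

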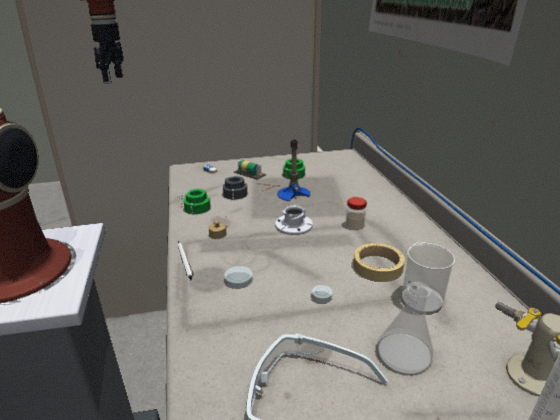

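Top view: the lens candidates are (398,190), about 16 px wide, and (360,252), about 24 px. At roughly 480 px/m that makes them 36 and 52 mm, so (398,190) is the small lens. The disc at (467,155) is the base of a flask. The ring candidates are dark (186,230) and green (148,145) and (211,279), so the dark one is right. The cell is at (279,180).

```bash
python3 - <<'E'
from h import *
z=np.load('top1.npz'); im,d,K,k1,T=[z[k] for k in('im','d','K','k1','T')]; k1=float(k1)
for n,uv,h in(('small',(398,190),.014),('large',(360,252),.014),('ring',(186,230),.042),('cell',(279,180),.04),('cellflange',(279,180),.008)):
    print(n,onplane(uv,h,K,k1,T).round(4), d[uv[1]-2:uv[1]+3,uv[0]-2:uv[0]+3].mean())
def crop(u,v,s=22): return cv2.resize(im[v-s:v+s,u-s:u+s],(380,380),interpolation=cv2.INTER_CUBIC)
b=np.hstack([crop(398,190),crop(360,252)]); 
z2=np.load('side1.npz');
c=np.hstack([crop(186,230),crop(279,180)])
save('crop1.png',cv2.resize(np.vstack([b,c]),(600,600)))
E
```

```text
small [[ 0.5646 -0.2127  0.014 ]] 1.0151724
large [[ 0.4328 -0.1322  0.014 ]] 1.0921432
ring [[0.4712 0.2279 0.042 ]] 1.1158541
cell [[0.5777 0.0393 0.04  ]] 1.0894618
cellflange [[0.582  0.0396 0.008 ]] 1.0894618
```

View pics/crop1.png

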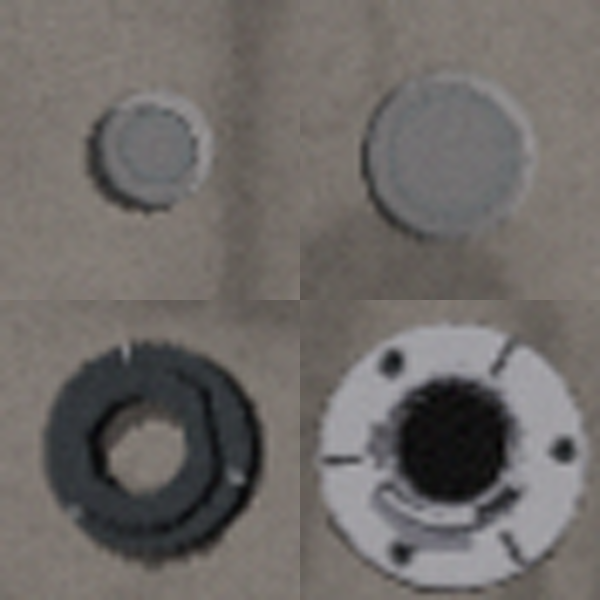

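The crops confirm the choices: the small domed lens is at (398,190) and the dark ring, with three light marks, is at (186,230). The cell at (279,180) has three dark gap lines. I'll move over the ring first for a close look.

```bash
cat >> h.py <<'E'
def go(p,yaw=None):
    """print tool-frame shift (mm) and roll (rad) to world TCP p; yaw=world angle of tool y (mod pi)"""
    o=ctrl.get_obs(); M=R.from_rotvec(o['tool_rot']).as_matrix()
    print('shift',(M.T@(np.array(p)-o['tool_pos'])*1e3).round(1), 'at',o['tool_pos'].round(4),'q6 %.2f'%o['q'][5], 'y-yaw %.3f'%np.arctan2(M[1,1],M[0,1]))
    if yaw is not None:
        r=-(yaw-np.arctan2(M[1,1],M[0,1])); r=(r+np.pi/2)%np.pi-np.pi/2; print('roll %.3f'%r)
E
python3 -m handwheel '[{"tx":-33,"ty":-23.4},{"tx":-33,"ty":-23.4},{"tx":-33,"ty":-23.4},{"tx":-33,"ty":-23.4},{"tx":-33,"ty":-23.4},{"tx":-33,"ty":-23.4},{"tx":-33,"ty":-23.4},{"tx":-33,"ty":-23.4},{"tx":-33,"ty":-23.4},{"tx":-33,"ty":-23.4},{"tx":-33,"ty":-23.4},{"tx":-33,"ty":-23.4}]'
python3 -m handwheel '[{},{}]'
python3 - <<'E'
from h import *
im,d,K,k1,T=snap('wrist'); np.savez('wring.npz',im=im,d=d,K=K,k1=k1,T=T); save('wring.png',im); go((.58,.04,.19)); print(onplane((280,210),.04,K,k1,T))
E
```

```text
shift [-549.2 -433.5   40.9] at [0.164  0.6026 0.2304] q6 -0.12 y-yaw 1.305
[[0.18841876 0.59664391 0.04      ]]$[0]: bad value
$[0]: bad value
```

View pics/wring.png

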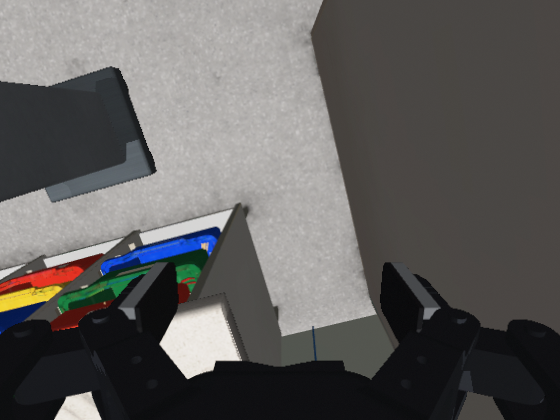

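The view shows the arm still at its start pose, with a drawer unit and a wall to the right, because the rows were refused. I'll retry with all the keys filled in.

```bash
python3 -m handwheel --help 2>&1 | head -20
python3 -m handwheel '[{"tx":-33,"ty":-23.4,"tz":0,"roll":0},{"tx":-33,"ty":-23.4,"tz":0,"roll":0},{"tx":-33,"ty":-23.4,"tz":0,"roll":0},{"tx":-33,"ty":-23.4,"tz":0,"roll":0},{"tx":-33,"ty":-23.4,"tz":0,"roll":0},{"tx":-33,"ty":-23.4,"tz":0,"roll":0},{"tx":-33,"ty":-23.4,"tz":0,"roll":0},{"tx":-33,"ty":-23.4,"tz":0,"roll":0},{"tx":-33,"ty":-23.4,"tz":0,"roll":0},{"tx":-33,"ty":-23.4,"tz":0,"roll":0},{"tx":-33,"ty":-23.4,"tz":0,"roll":0},{"tx":-33,"ty":-23.4,"tz":0,"roll":0}]'
```

```text
invalid input: not JSON, or not a number
t: 1.15
tool_pos: [0.4732, 0.2263, 0.2311]
tool_rot: [-0.416, -3.114, -0.0]
contact_force: [0.8, 1.2, -1.6]
opening: 0.0852
grip_force: 0.0
```

```bash
python3 -m handwheel '[{"tx":0,"ty":0,"tz":0,"roll":0},{"tx":0,"ty":0,"tz":0,"roll":0}]'|tail -0
python3 - <<'E'
from h import *
im,d,K,k1,T=snap('wrist'); np.savez('wring.npz',im=im,d=d,K=K,k1=k1,T=T); save('wring2.png',im); go((.58,.04,.20))
E
```

```text
shift [-153.3 -152.5   30.7] at [0.4725 0.2276 0.2309] q6 -1.00 y-yaw 1.303Exception ignored on flushing sys.stdout:
BrokenPipeError: [Errno 32] Broken pipe
```

```bash
python3 -m handwheel '[{"tx":-25.5,"ty":-25.5,"tz":4,"roll":0},{"tx":-25.5,"ty":-25.5,"tz":4,"roll":0},{"tx":-25.5,"ty":-25.5,"tz":5,"roll":0},{"tx":-25.5,"ty":-25.5,"tz":5,"roll":0},{"tx":-25.5,"ty":-25.5,"tz":5,"roll":0},{"tx":-25.5,"ty":-25.5,"tz":5,"roll":0},{"tx":0,"ty":0,"tz":0,"roll":0},{"tx":0,"ty":0,"tz":0,"roll":0}]'
python3 - <<'E'
from h import *
im,d,K,k1,T=snap('wrist'); np.savez('wcell.npz',im=im,d=d,K=K,k1=k1,T=T); go((.5646,-.2127,.16)) 
a=np.load('wring.npz')['im']
save('rc.png',np.hstack([cv2.resize(a[:400,80:480],(400,400)),im[:400,80:480]]))
E
```

```text
t: 2.03
tool_pos: [0.5797, 0.0407, 0.2025]
tool_rot: [-0.417, -3.112, -0.001]
contact_force: [0.2, -0.1, -0.3]
opening: 0.0855
grip_force: 0.0
shift [ -52.3 -249.3   42.7] at [0.5794 0.0416 0.2029] q6 -1.36 y-yaw 1.306
```

View pics/rc.png

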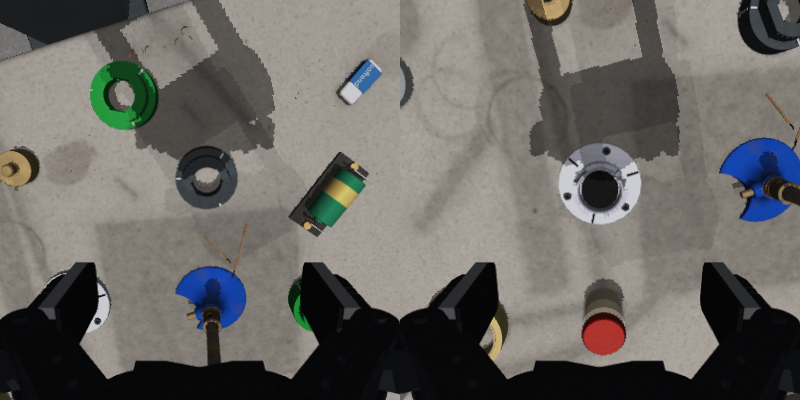

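Left half: the dark ring is at (207,178) with its light marks visible. Right half: the cell is at (600,183), with dark lines at (573,162), (632,175) and (593,218). Next I'll measure both.

```bash
cat > meas.py <<'E'
from h import *
def circ(P):
    A=np.c_[2*P,np.ones(len(P))]; s=np.linalg.lstsq(A,(P**2).sum(1),rcond=None)[0]
    return s[:2],np.sqrt(s[2]+s[:2]@s[:2])
def ld(f):
    z=np.load(f); return z['im'],z['d'],z['K'],float(z['k1']),z['T']
def blob(mask,uv):
    n,l,st,c=cv2.connectedComponentsWithStats(mask.astype(np.uint8)); 
    v,u=np.mgrid[:mask.shape[0],:mask.shape[1]]; dist=np.where(l>0,(u-uv[0])**2+(v-uv[1])**2,1e9)
    dist=np.where(np.isin(l,np.where(st[:,4]>30)[0]),dist,1e9)
    return l==l.flat[dist.argmin()]
def edge(m):
    c=max(cv2.findContours(m.astype(np.uint8),cv2.RETR_EXTERNAL,cv2.CHAIN_APPROX_NONE)[0],key=cv2.contourArea)
    return cv2.convexHull(c).reshape(-1,2), c.reshape(-1,2)
def cell(f,uv=(280,183)):
    im,d,K,k1,T=ld(f); hsv=cv2.cvtColor(im,cv2.COLOR_RGB2HSV); C=cloud(d,K,k1,T)
    v,u=np.mgrid[:420,:560]; near=(u-uv[0])**2+(v-uv[1])**2<(60*0.2/max(T[2,3]-.1,.05)*1.0)**2*1.5
    g=near&(C[...,2]>.036)&(C[...,2]<.046); 
    fl=near&(C[...,2]>.004)&(C[...,2]<.014)&(d>0)
    print('rim pts',g.sum(),'z',np.median(C[g][:,2]) if g.any() else None,'flange z',np.median(C[fl][:,2]))
    bright=near&(im.min(2)>120); m=blob(bright,uv)
    _,ct=edge(m); P=onplane(ct,.008,K,k1,T)[:,:2]
    for _ in range(4):
        c,r=circ(P); e=np.abs(np.linalg.norm(P-c,axis=1)-r); P=P[e<max(.0008,2*np.median(e))]
    print('flange circle',c.round(4),'r %.4f'%r,len(P))
    F=onplane(np.c_[u.ravel(),v.ravel()],.008,K,k1,T)[:,:2].reshape(420,560,2)-c
    rr=np.linalg.norm(F,axis=2); dark=(rr>.029)&(rr<.040)&(im.max(2)<90); n,l,st,ce=cv2.connectedComponentsWithStats(dark.astype(np.uint8))
    for i in range(1,n):
        if st[i,4]<4: continue
        q=F[l==i]; mm=q.mean(0); a=np.arctan2(mm[1],mm[0]); rad=q@[np.cos(a),np.sin(a)]; tan=q@[-np.sin(a),np.cos(a)]
        print('dark n%d ang %.1f mod120 %.1f radial %.1f tang %.1f r %.1f'%(st[i,4],np.degrees(a),np.degrees(a)%120,np.ptp(rad)*1e3,np.ptp(tan)*1e3,np.hypot(*mm)*1e3))
    return c
def ring(f,uv):
    im,d,K,k1,T=ld(f); C=cloud(d,K,k1,T); v,u=np.mgrid[:420,:560]
    hi=(np.hypot(u-uv[0],v-uv[1])<70)
    m=blob(hi&(im.max(2)<95)&(C[...,2]>.018),uv)
    for lo,h in((.037,.048),(.021,.031)):
        q=C[m&(C[...,2]>lo)&(C[...,2]<h)]; print('ring lvl n%d z %.4f'%(len(q),np.median(q[:,2])),'bbox mid',((q.max(0)+q.min(0))/2).round(4)[:2],'size',np.ptp(q,axis=0)[:2].round(4))
    top=m&(C[...,2]>.037)&(C[...,2]<.048); _,ct=edge(top); P=onplane(ct,.042,K,k1,T)[:,:2]
    c,r=circ(P)
    # outer minus flats: RANSAC-like trim to circle r=.025
    for _ in range(6):
        e=np.linalg.norm(P-c,axis=1); Q=P[np.abs(e-.025)<.0015]; c=circ(Q)[0] if len(Q)>10 else c
    print('collar circle',c.round(4),'r',circ(Q)[1].round(4),len(Q))
    D=P-c; best=[]
    for a in np.arange(0,180,1): # width over direction
        s=D@[np.cos(np.radians(a)),np.sin(np.radians(a))]; best.append(np.ptp(s))
    best=np.array(best); w=np.where(best<best.min()+.0008)[0]; print('flat normal deg',w.min(),w.max(),'width %.4f max %.4f'%(best.min(),best.max()))
    F=onplane(np.c_[u.ravel(),v.ravel()],.026,K,k1,T)[:,:2].reshape(420,560,2)-c; rr=np.linalg.norm(F,axis=2)
    val=im.astype(int).min(2); wh=(rr<.0315)&(rr>.0225)&(val>105); n,l,st,ce=cv2.connectedComponentsWithStats(wh.astype(np.uint8),connectivity=8)
    for i in range(1,n):
        if st[i,4]<3: continue
        q=F[l==i]; mm=q.mean(0); a=np.degrees(np.arctan2(mm[1],mm[0])); print('light n%d ang %.1f mod120 %.1f r %.1f val %d'%(st[i,4],a,a%120,np.hypot(*mm)*1e3,val[l==i].max()))
    return c
E
python3 - <<'E'
from meas import *
cell('wcell.npz'); ring('wring.npz',(287,178)); cell('top1.npz',(279,180)); ring('top1.npz',(186,230))
E
```

```text
rim pts 667 z 0.0387866631216261 flange z 0.007823497932087836
flange circle [0.5891 0.0347] r 0.0498 311
dark n8 ang -163.1 mod120 76.9 radial 4.1 tang 2.3 r 37.9
dark n26 ang 162.4 mod120 42.4 radial 3.7 tang 19.6 r 33.0
dark n5 ang -176.2 mod120 63.8 radial 2.2 tang 2.9 r 31.0
dark n8 ang 124.7 mod120 4.7 radial 4.9 tang 1.0 r 32.3
dark n5 ang 107.8 mod120 107.8 radial 2.2 tang 1.4 r 38.7
dark n5 ang 111.3 mod120 111.3 radial 1.4 tang 2.8 r 30.1
dark n18 ang -103.7 mod120 16.3 radial 3.0 tang 6.2 r 30.5
dark n36 ang 53.3 mod120 53.3 radial 6.1 tang 6.8 r 32.5
ring lvl n1228 z 0.0417 bbox mid [0.4714 0.2343] size [0.0502 0.0475]
ring lvl n1042 z 0.0258 bbox mid [0.4712 0.2346] size [0.0628 0.0631]
collar circle [0.4708 0.2344] r 0.0244 111
flat normal deg 99 104 width 0.0439 max 0.0508
light n5 ang 131.1 mod120 11.1 r 28.2 val 120
light n10 ang -105.3 mod120 14.7 r 28.5 val 172
light n4 ang 13.2 mod120 13.2 r 30.3 val 185
rim pts 154 z 0.03800715305135516 flange z 0.007599937001665502
flange circle [0.5744 0.045 ] r 0.0138 10
dark n7 ang 22.1 mod120 22.1 radial 4.0 tang 5.5 r 37.9
dark n13 ang -23.0 mod120 97.0 radial 4.1 tang 18.1 r 29.8
dark n6 ang -178.7 mod120 61.3 radial 0.1 tang 10.5 r 35.0
ring lvl n293 z 0.0414 bbox mid [0.4733 0.2332] size [0.0495 0.0481]
ring lvl n278 z 0.0255 bbox mid [0.4719 0.2333] size [0.0628 0.0644]
collar circle [0.4727 0.2328] r 0.0245 48
flat normal deg 99 106 width 0.0459 max 0.0509
```

```bash
python3 -m handwheel '[{"tx":-7,"ty":-31,"tz":5,"roll":0},{"tx":-7,"ty":-31,"tz":5,"roll":0},{"tx":-7,"ty":-31,"tz":5,"roll":0},{"tx":-7,"ty":-31,"tz":6,"roll":0},{"tx":-6,"ty":-31,"tz":6,"roll":0},{"tx":-6,"ty":-31,"tz":6,"roll":0},{"tx":-6,"ty":-31,"tz":5,"roll":0},{"tx":-6,"ty":-31,"tz":5,"roll":0},{"tx":0,"ty":0,"tz":0,"roll":0},{"tx":0,"ty":0,"tz":0,"roll":0}]'
python3 - <<'E'
from h import *
im,d,K,k1,T=snap('wrist'); np.savez('wlens.npz',im=im,d=d,K=K,k1=k1,T=T); save('wlens.png',im)
E
```

```text
t: 2.92
tool_pos: [0.5649, -0.2116, 0.1602]
tool_rot: [-0.416, -3.114, -0.001]
contact_force: [-0.1, 0.2, 0.5]
opening: 0.0856
grip_force: 0.0
```

View pics/wlens.png

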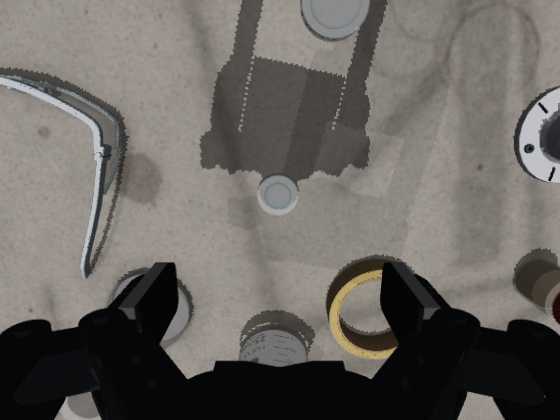

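The wrist view shows the small lens at (278,195). The tape roll at (375,315) and a glass base at (160,310) are clear of the fingers. I'll fix the flange mask and measure the lens and the finger-tip retreat.

```bash
sed -i "s/bright=near.*; m=blob(bright,uv)/m=blob(cv2.morphologyEx((near\&(C[...,2]>.0045)\&(d>0)).astype(np.uint8),cv2.MORPH_OPEN,np.ones((3,3))),(uv[0],uv[1]+25*(420*0+1)*0))/" meas.py
cat >> meas.py <<'E'
def lens(f,uv,z=.014,half=35,pr=(14,30)):
    im,d,K,k1,T=ld(f); C=cloud(d,K,k1,T); v,u=np.mgrid[:420,:560]
    near=np.hypot(u-uv[0],v-uv[1])<half
    q=C[near&(C[...,2]>z-.005)&(C[...,2]<z+.008)]
    print('depth pts',len(q), 'zmed',np.median(q[:,2]) if len(q) else 0,'bbox mid',((q.max(0)+q.min(0))/2).round(4)[:2] if len(q) else '','size',np.ptp(q,axis=0).round(4) if len(q) else '')
    m=near&(C[...,2]>z-.005)&(C[...,2]<z+.008); _,ct=edge(m); P=onplane(ct,z,K,k1,T)[:,:2]
    for _ in range(4):
        c,r=circ(P); e=np.abs(np.linalg.norm(P-c,axis=1)-r); P=P[e<max(.0006,2.5*np.median(e))]
    print('circle',c.round(4),'r %.4f'%r,len(P)); return c
def tips(f):
    im,d,K,k1,T=ld(f); p=optics.camera_params('wrist'); C=cloud(d,K,k1,np.array(p['tool_from_camera']))
    v,u=np.mgrid[:420,:560]
    for s in(-1,1):
        m=(d>0)&(C[...,2]<.012)&(C[...,2]>-.04)&(s*C[...,1]>0)&(abs(C[...,0])<.014)&(abs(C[...,1])<.07)
        q=C[m]; print('tip',s,len(q),'z99 %.4f'%np.percentile(q[:,2],99),'innermost y %.4f'%(s*np.percentile(s*q[:,1],1)), 'x',q[:,0].min().round(4),q[:,0].max().round(4)) if len(q) else print('none')
E
python3 - <<'E'
from meas import *
cell('wcell.npz'); c=lens('wlens.npz',(278,195)); tips('wlens.npz'); tips('wcell.npz'); go((*c,.06))
E
```

```text
rim pts 667 z 0.0387866631216261 flange z 0.007823497932087836
flange circle [0.5789 0.0411] r 0.0409 223
dark n51 ang 153.7 mod120 33.7 radial 7.2 tang 7.3 r 33.9
dark n20 ang -146.1 mod120 93.9 radial 9.6 tang 2.0 r 34.8
dark n16 ang 93.0 mod120 93.0 radial 10.3 tang 1.3 r 34.1
dark n38 ang -85.0 mod120 35.0 radial 6.8 tang 6.1 r 34.5
dark n36 ang 33.6 mod120 33.6 radial 5.9 tang 6.6 r 35.5
dark n10 ang -25.7 mod120 94.3 radial 7.8 tang 1.1 r 35.2
depth pts 1340 zmed 0.01427611714057861 bbox mid [ 0.5637 -0.2128] size [0.0358 0.0356 0.0096]
circle [ 0.5634 -0.2127] r 0.0177 113
tip -1 2128 z99 -0.0138 innermost y -0.0423 x -0.0109 0.0125
tip 1 2096 z99 -0.0137 innermost y 0.0422 x -0.0105 0.0124
tip -1 2124 z99 -0.0137 innermost y -0.0423 x -0.0111 0.0126
tip 1 2104 z99 -0.0138 innermost y 0.0423 x -0.0112 0.0123
shift [  1.3  -2.3 100.5] at [ 0.5652 -0.2109  0.1605] q6 -1.79 y-yaw 1.306
```

Cell: centre (0.579, 0.041), gap lines at 94° mod 120, bolts at 34°. The lens diameter of 35.5 mm fits. I'll part-close the fingers and descend towards the lens.

```bash
python3 -m handwheel '[{"tx":1.3,"ty":-2.3,"tz":20,"roll":0},{"tx":0,"ty":0,"tz":30,"roll":0},{"tx":0,"ty":0,"tz":30,"roll":0},{"tx":0,"ty":0,"tz":20,"roll":0},{"tx":0,"ty":0,"tz":0,"roll":0},{"tx":0,"ty":0,"tz":0,"roll":0}]' 48 25
python3 - <<'E'
from meas import *
im,d,K,k1,T=snap('wrist'); np.savez('wl2.npz',im=im,d=d,K=K,k1=k1,T=T)
tips('wl2.npz'); go((.5635,-.2127,.008))
uv=np.linalg.inv(T)@np.r_[.5635,-.2127,.014,1]; uv=K@uv[:3]; uv=uv[:2]/uv[2]; print(uv); lens('wl2.npz',uv,half=60)
E
```

```text
t: 3.47
tool_pos: [0.5628, -0.2121, 0.0597]
tool_rot: [-0.412, -3.112, -0.002]
contact_force: [0.7, -0.4, 0.1]
opening: 0.0481
grip_force: 0.0
tip -1 2074 z99 -0.0038 innermost y -0.0237 x -0.0109 0.0125
tip 1 2119 z99 -0.0040 innermost y 0.0236 x -0.0106 0.0126
shift [ 0.7  0.4 53.6] at [ 0.5641 -0.2132  0.0616] q6 -1.79 y-yaw 1.307
[278.27020467 237.06212861]
depth pts 2884 zmed 0.014197837599756041 bbox mid [ 0.5638 -0.2128] size [0.0363 0.0358 0.0092]
circle [ 0.5632 -0.2126] r 0.0179 167
```

```bash
python3 -m handwheel '[{"tx":0.3,"ty":0,"tz":20,"roll":0},{"tx":0,"ty":0,"tz":20,"roll":0},{"tx":0,"ty":0,"tz":10,"roll":0},{"tx":0,"ty":0,"tz":4,"roll":0},{"tx":0,"ty":0,"tz":0,"roll":0}]'
python3 -m handwheel '[{"tx":0,"ty":0,"tz":0,"roll":0},{"tx":0,"ty":0,"tz":0,"roll":0},{"tx":0,"ty":0,"tz":0,"roll":0},{"tx":0,"ty":0,"tz":0,"roll":0},{"tx":0,"ty":0,"tz":0,"roll":0},{"tx":0,"ty":0,"tz":0,"roll":0}]' 30 25
```

```text
t: 3.93
tool_pos: [0.5631, -0.2142, 0.0067]
tool_rot: [0.416, 3.114, -0.0]
contact_force: [-0.0, -0.5, -0.1]
opening: 0.0483
grip_force: 0.0
t: 4.43
tool_pos: [0.5641, -0.2151, 0.0081]
tool_rot: [0.416, 3.111, -0.001]
contact_force: [-0.1, 0.6, 5.5]
opening: 0.0337
grip_force: 25.4
```

```bash
python3 -m handwheel '[{"tx":0,"ty":0,"tz":0,"roll":0},{"tx":0,"ty":0,"tz":-10,"roll":0},{"tx":0,"ty":0,"tz":-20,"roll":0},{"tx":0,"ty":0,"tz":-30,"roll":0},{"tx":0,"ty":0,"tz":-30,"roll":0},{"tx":0,"ty":0,"tz":0,"roll":0},{"tx":0,"ty":0,"tz":0,"roll":0}]'
python3 - <<'E'
from meas import *
im,d,K,k1,T=snap('wrist'); np.savez('wl3.npz',im=im,d=d,K=K,k1=k1,T=T); tips('wl3.npz')
C=cloud(d,K,k1,np.array(optics.camera_params('wrist')['tool_from_camera']))
m=(np.hypot(C[...,0],C[...,1])<.017)&(abs(C[...,2])<.03)&(d>0);q=C[m]
print(len(q)); h,e=np.histogram(q[:,2],12); print(h,e.round(4))
top=C[(np.hypot(C[...,0],C[...,1])<.022)&(abs(C[...,2])<.012)&(abs(C[...,1])<.012)]; print(np.c_[top.min(0),top.max(0)].round(4).tolist())
A=np.c_[q[:,:2],np.ones(len(q))]; rr=np.hypot(q[:,0],q[:,1]); s=(rr>.0125); f=np.linalg.lstsq(A[s],q[s,2],rcond=None)[0]; print('tilt/plane',f.round(4))
go((.5789,.0411,.09))
E
```

```text
t: 5.02
tool_pos: [0.5643, -0.2153, 0.0994]
tool_rot: [0.416, 3.109, -0.003]
contact_force: [0.3, 0.8, -1.7]
opening: 0.0334
grip_force: 25.0
tip -1 4085 z99 0.0001 innermost y -0.0004 x -0.014 0.014
tip 1 4120 z99 0.0001 innermost y 0.0000 x -0.014 0.014
4443
[  15   18   21   17   13   15   16   15   21  590 1899 1803] [-0.0297 -0.0275 -0.0254 -0.0232 -0.0211 -0.0189 -0.0168 -0.0146 -0.0125
 -0.0103 -0.0082 -0.006  -0.0038]
[[-0.0177, 0.0188], [-0.012, 0.012], [-0.0102, 0.0085]]
tilt/plane [ 0.0032 -0.0725 -0.0066]
shift [ 51.8 250.9   7. ] at [ 0.5629 -0.2146  0.0971] q6 -1.79 y-yaw 1.305
```

```bash
python3 - <<'E'
from meas import *
im,d,K,k1,T=ld('wl3.npz'); 
save('held.png',cv2.resize(im[180:380,140:420],(784,560),interpolation=cv2.INTER_CUBIC))
C=cloud(d,K,k1,np.array(optics.camera_params('wrist')['tool_from_camera']))
for y in np.arange(-.022,.0221,.002):
    m=(abs(C[...,0]+.014)<.0015)&(abs(C[...,1]-y)<.001)&(abs(C[...,2])<.03)
    m2=(abs(C[...,0]-.0)<.0015)&(abs(C[...,1]-y)<.001)&(abs(C[...,2])<.03)
    print('%.3f'%y,np.median(C[m][:,2]).round(4) if m.any() else '-',np.median(C[m2][:,2]).round(4) if m2.any() else '-')
E
```

```text
-0.022 - -
-0.020 - -
-0.018 - -0.0179
-0.016 - -0.009
-0.014 - -0.0057
-0.012 -0.0048 -0.0057
-0.010 -0.0055 -0.007
-0.008 -0.0056 -0.0077
-0.006 -0.0056 -0.0082
-0.004 -0.0055 -0.0087
-0.002 -0.0058 -0.0084
0.000 -0.0055 -0.0086
0.002 -0.0052 -0.0086
0.004 -0.0058 -0.0084
0.006 -0.0054 -0.008
0.008 -0.0057 -0.0077
0.010 -0.0055 -0.0069
0.012 -0.0057 -0.0057
0.014 - -0.0056
0.016 - -0.0143
0.018 - -
0.020 - -
0.022 - -
```

View pics/held.png

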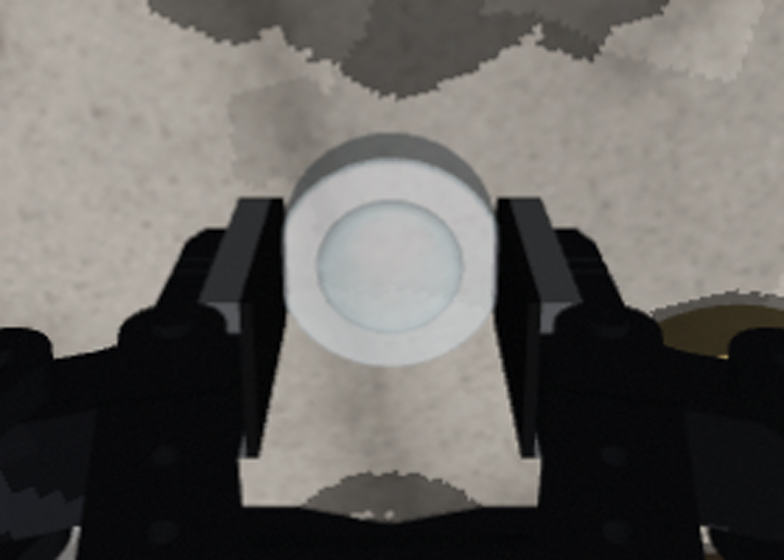

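The lens is held level: its shoulder sits at a constant −5.6 mm in the tool frame and the dome is up at crop (390,262). I'll move over the cell and measure the lens and cell in the same picture.

```bash
python3 -m handwheel '[{"tx":3,"ty":15,"tz":-20,"roll":0},{"tx":6,"ty":30,"tz":-20,"roll":0},{"tx":7,"ty":33,"tz":-20,"roll":0},{"tx":7,"ty":33,"tz":0,"roll":0},{"tx":7,"ty":33,"tz":0,"roll":0},{"tx":7,"ty":33,"tz":0,"roll":0},{"tx":7,"ty":33,"tz":0,"roll":0},{"tx":5,"ty":25,"tz":0,"roll":0},{"tx":3,"ty":16,"tz":0,"roll":0},{"tx":0,"ty":0,"tz":0,"roll":0},{"tx":0,"ty":0,"tz":0,"roll":0},{"tx":0,"ty":0,"tz":0,"roll":0}]'
cat > rel.py <<'E'
from meas import *
import sys
n=sys.argv[1]
im,d,K,k1,T=snap('wrist'); TC=np.array(optics.camera_params('wrist')['tool_from_camera']); np.savez(n+'.npz',im=im,d=d,K=K,k1=k1,T=T)
save(n+'.png',im)
o=ctrl.get_obs(); z=o['tool_pos'][2]; C=cloud(d,K,k1,TC); v,u=np.mgrid[:420,:560]
# tool-frame height above table: estimate from table depth
far=C[...,2][(d>0)&(C[...,2]>z-.01)&(C[...,2]<z+.01)]; zt=np.median(far); print('table at tool z %.4f (pos z %.4f)'%(zt,z))
H=zt-C[...,2]
L=(d>0)&(abs(C[...,2]+.0056)<.0015)&(abs(C[...,1])<.008)&(abs(C[...,0])<.03); q=C[L]
if len(q): print('held lens x mid %.4f'%((q[:,0].min()+q[:,0].max())/2),'len %.4f'%np.ptp(q[:,0]))
def fit(lo,hi,zp,R0,nm):
    m=(d>0)&(H>lo)&(H<hi)&(np.hypot(C[...,0],C[...,1])<.09); m=cv2.morphologyEx(m.astype(np.uint8),cv2.MORPH_OPEN,np.ones((3,3)))
    if nm=='flange': m[:]=m
    _,ct=edge(m); s=ray(ct,K,k1); D=np.c_[s,np.ones(len(s))]@TC[:3,:3].T; oo=TC[:3,3]; P=(oo+D*((zt-zp-oo[2])/D[:,2])[:,None])[:,:2]
    for _ in range(8):
        c,r=circ(P); e=np.abs(np.linalg.norm(P-c,axis=1)-r); P=P[e<max(.0007,2*np.median(e))]
    print(nm,'tool xy mm',(c*1e3).round(2),'r %.4f (want %.4f)'%(r,R0),len(P)); return c
fit(.0045,.0125,.008,.042,'flange'); fit(.036,.042,.04,.0215,'rim')
E
python3 rel.py rel1; python3 -c "
from h import *
go((.5789,.0411,.1))"
```

```text
t: 6.07
tool_pos: [0.5778, 0.0407, 0.1549]
tool_rot: [-0.416, -3.111, 0.001]
contact_force: [0.5, -0.6, 0.1]
opening: 0.0332
grip_force: 25.1
table at tool z 0.1550 (pos z 0.1552)
held lens x mid 0.0004 len 0.0365
flange tool xy mm [-1.28  0.76] r 0.0409 (want 0.0420) 178
rim tool xy mm [-2.5  9.7] r 0.0149 (want 0.0215) 73
shift [-0.8  0.9 55.2] at [0.578  0.0404 0.1552] q6 -1.36 y-yaw 1.304
```

```bash
python3 -m handwheel '[{"tx":-1.3,"ty":0.8,"tz":20,"roll":0},{"tx":0,"ty":0,"tz":30,"roll":0},{"tx":0,"ty":0,"tz":30,"roll":0},{"tx":0,"ty":0,"tz":15,"roll":0},{"tx":0,"ty":0,"tz":5,"roll":0},{"tx":0,"ty":0,"tz":0,"roll":0},{"tx":0,"ty":0,"tz":0,"roll":0}]'
python3 -m handwheel '[{"tx":0,"ty":0,"tz":2,"roll":0},{"tx":0,"ty":0,"tz":2,"roll":0},{"tx":0,"ty":0,"tz":2,"roll":0},{"tx":0,"ty":0,"tz":0,"roll":0}]'; python3 -m handwheel '[{"tx":0,"ty":0,"tz":1.5,"roll":0},{"tx":0,"ty":0,"tz":0,"roll":0}]'
python3 -m handwheel '[{"tx":0,"ty":0,"tz":0,"roll":0}]'
```

```text
t: 6.7
tool_pos: [0.5807, 0.041, 0.0571]
tool_rot: [0.418, 3.113, 0.0]
contact_force: [0.2, 0.3, -0.0]
opening: 0.0336
grip_force: 25.1
t: 7.03
tool_pos: [0.5803, 0.0418, 0.0507]
tool_rot: [0.416, 3.113, 0.0]
contact_force: [-0.1, 0.5, -0.7]
opening: 0.0336
grip_force: 25.1
t: 7.2
tool_pos: [0.58, 0.0418, 0.0487]
tool_rot: [-0.416, -3.114, 0.0]
contact_force: [0.1, -0.2, 0.0]
opening: 0.0337
grip_force: 25.1
t: 7.28
tool_pos: [0.58, 0.0419, 0.0488]
tool_rot: [-0.416, -3.114, 0.0]
contact_force: [0.0, 0.1, -0.8]
opening: 0.0333
grip_force: 25.1
```

```bash
for i in 1; do python3 -m handwheel '[{"tx":0,"ty":0,"tz":1.5,"roll":0},{"tx":0,"ty":0,"tz":0,"roll":0}]'; python3 -m handwheel '[{"tx":0,"ty":0,"tz":1.5,"roll":0},{"tx":0,"ty":0,"tz":0,"roll":0}]'; done
```

```text
t: 7.45
tool_pos: [0.5799, 0.0418, 0.0471]
tool_rot: [-0.416, -3.114, 0.0]
contact_force: [-0.0, 0.5, -1.0]
opening: 0.0333
grip_force: 25.1
t: 7.62
tool_pos: [0.5798, 0.0418, 0.0455]
tool_rot: [-0.416, -3.113, 0.0]
contact_force: [0.2, 0.2, -0.7]
opening: 0.0332
grip_force: 25.1
```

```bash
python3 -m handwheel '[{"tx":0,"ty":0,"tz":1,"roll":0},{"tx":0,"ty":0,"tz":0,"roll":0}]'; python3 -m handwheel '[{"tx":0,"ty":0,"tz":0.8,"roll":0},{"tx":0,"ty":0,"tz":0,"roll":0}]'
```

```text
t: 7.78
tool_pos: [0.5799, 0.0418, 0.0446]
tool_rot: [-0.416, -3.114, 0.0]
contact_force: [-0.6, 0.0, -0.3]
opening: 0.0336
grip_force: 25.1
t: 7.95
tool_pos: [0.5799, 0.0418, 0.0439]
tool_rot: [-0.416, -3.114, 0.0]
contact_force: [-0.1, 0.8, -1.5]
opening: 0.0335
grip_force: 25.1
```

```bash
python3 -m handwheel '[{"tx":0,"ty":0,"tz":0.8,"roll":0},{"tx":0,"ty":0,"tz":0,"roll":0}]'; python3 -m handwheel '[{"tx":0,"ty":0,"tz":0.8,"roll":0},{"tx":0,"ty":0,"tz":0,"roll":0}]'
```

```text
t: 8.12
tool_pos: [0.5799, 0.0418, 0.043]
tool_rot: [-0.416, -3.114, 0.0]
contact_force: [-0.4, -0.4, 0.5]
opening: 0.0334
grip_force: 25.1
t: 8.28
tool_pos: [0.5801, 0.0418, 0.0427]
tool_rot: [0.416, 3.114, -0.0]
contact_force: [-0.6, 0.5, 1.2]
opening: 0.034
grip_force: 25.2
```

```bash
python3 -m handwheel '[{"tx":0,"ty":0,"tz":0,"roll":0},{"tx":0,"ty":0,"tz":0,"roll":0},{"tx":0,"ty":0,"tz":0,"roll":0},{"tx":0,"ty":0,"tz":0,"roll":0},{"tx":0,"ty":0,"tz":0,"roll":0}]' 50
python3 -m handwheel '[{"tx":0,"ty":0,"tz":-10,"roll":0},{"tx":0,"ty":0,"tz":-30,"roll":0},{"tx":0,"ty":0,"tz":-35,"roll":0},{"tx":0,"ty":0,"tz":-40,"roll":0},{"tx":0,"ty":0,"tz":-15,"roll":0},{"tx":0,"ty":0,"tz":0,"roll":0},{"tx":0,"ty":0,"tz":0,"roll":0}]' 75
python3 - <<'E'
from meas import *
im,d,K,k1,T=snap('wrist'); np.savez('wc2.npz',im=im,d=d,K=K,k1=k1,T=T)
c=np.array([.5795,.0413]); p=np.linalg.inv(T)@np.r_[c,.04,1]; uv=K@p[:3]; uv=uv[:2]/uv[2]
c=cell('wc2.npz',uv); l=lens('wc2.npz',uv,.049,28); 
C=cloud(d,K,k1,T); r=np.hypot(C[...,0]-c[0],C[...,1]-c[1]); m=(r<.017)&(r>.0130)&(C[...,2]>.045)&(C[...,2]<.055); q=C[m]
f=np.linalg.lstsq(np.c_[q[:,:2]-c,np.ones(len(q))],q[:,2],rcond=None)[0]; print('shoulder plane',f.round(4),len(q)); print((l-c)*1e3)
go((.4712,.2344,.19),np.radians(103))
E
```

```text
t: 8.7
tool_pos: [0.58, 0.0418, 0.0424]
tool_rot: [-0.416, -3.114, 0.0]
contact_force: [-0.6, 0.6, 0.5]
opening: 0.0504
grip_force: 0.0
t: 9.28
tool_pos: [0.581, 0.0417, 0.1747]
tool_rot: [0.416, 3.11, 0.0]
contact_force: [0.6, 0.2, 0.1]
opening: 0.0753
grip_force: 0.0
rim pts 716 z 0.039002340267435626 flange z 0.007858165784745796
flange circle [0.5789 0.0411] r 0.0409 248
dark n60 ang 153.2 mod120 33.2 radial 6.8 tang 7.6 r 34.0
dark n28 ang -145.8 mod120 94.2 radial 10.2 tang 2.0 r 34.4
dark n22 ang 92.9 mod120 92.9 radial 10.6 tang 1.5 r 34.7
dark n45 ang -85.0 mod120 35.0 radial 6.7 tang 6.6 r 34.3
dark n33 ang 33.6 mod120 33.6 radial 4.8 tang 6.1 r 35.8
dark n10 ang -25.7 mod120 94.3 radial 7.1 tang 1.1 r 36.2
depth pts 1530 zmed 0.04880444065298431 bbox mid [0.5796 0.0415] size [0.036  0.0357 0.0091]
circle [0.5791 0.0417] r 0.0177 122
shoulder plane [ 0.0054 -0.002   0.0483] 570
[0.19229971 0.63816234]
shift [155.4 157.3 -17.5] at [0.5798 0.0418 0.1726] q6 -1.36 y-yaw 1.305
roll -0.493
```

The lens is seated flat and centred, with its shoulder at 48.3 mm. Now for the ring.

```bash
python3 -m handwheel '[{"tx":26,"ty":26,"tz":-3,"roll":0},{"tx":26,"ty":26,"tz":0,"roll":0},{"tx":26,"ty":26,"tz":0,"roll":0},{"tx":26,"ty":26,"tz":0,"roll":0},{"tx":26,"ty":26,"tz":0,"roll":0},{"tx":25.4,"ty":27.3,"tz":0,"roll":0},{"tx":0,"ty":0,"tz":0,"roll":-0.12},{"tx":0,"ty":0,"tz":0,"roll":-0.12},{"tx":0,"ty":0,"tz":10,"roll":-0.12},{"tx":0,"ty":0,"tz":20,"roll":-0.12},{"tx":0,"ty":0,"tz":0,"roll":-0.013},{"tx":0,"ty":0,"tz":0,"roll":0}]' 65
python3 -m handwheel '[{"tx":0,"ty":0,"tz":0,"roll":0}]'
python3 - <<'E'
from meas import *
im,d,K,k1,T=snap('wrist'); np.savez('wr3.npz',im=im,d=d,K=K,k1=k1,T=T)
p=np.linalg.inv(T)@np.r_[.4712,.2344,.04,1]; uv=K@p[:3]; uv=uv[:2]/uv[2]; print(uv)
c=ring('wr3.npz',uv); go((*c,.025),np.radians(103)); tips('wr3.npz')
E
```

```text
t: 10.33
tool_pos: [0.4693, 0.2337, 0.1423]
tool_rot: [0.352, -3.115, 0.002]
contact_force: [1.0, -0.3, -0.2]
opening: 0.065
grip_force: 0.0
t: 10.42
tool_pos: [0.4709, 0.2341, 0.1447]
tool_rot: [0.352, -3.12, 0.001]
contact_force: [-0.3, 2.1, 0.7]
opening: 0.065
grip_force: 0.0
[278.85190443 209.11071086]
ring lvl n2194 z 0.0417 bbox mid [0.4709 0.2344] size [0.0505 0.0481]
ring lvl n1704 z 0.0257 bbox mid [0.471  0.2346] size [0.064  0.0631]
collar circle [0.4704 0.2343] r 0.0248 152
flat normal deg 102 106 width 0.0436 max 0.0509
light n12 ang 130.4 mod120 10.4 r 28.5 val 142
light n6 ang -105.5 mod120 14.5 r 27.8 val 116
shift [  1.    0.3 120.6] at [0.4715 0.2343 0.1456] q6 -1.48 y-yaw 1.796
roll -0.002
tip -1 2161 z99 -0.0074 innermost y -0.0318 x -0.0111 0.0127
tip 1 2165 z99 -0.0075 innermost y 0.0324 x -0.0116 0.0125
```

```bash
python3 -m handwheel '[{"tx":0.7,"ty":0,"tz":30,"roll":0},{"tx":0,"ty":0,"tz":35,"roll":0},{"tx":0,"ty":0,"tz":30,"roll":0},{"tx":0,"ty":0,"tz":15,"roll":0},{"tx":0,"ty":0,"tz":10,"roll":0},{"tx":0,"ty":0,"tz":0,"roll":0},{"tx":0,"ty":0,"tz":0,"roll":0}]' 58
python3 -m handwheel '[{"tx":0,"ty":0,"tz":0,"roll":0},{"tx":0,"ty":0,"tz":0,"roll":0},{"tx":0,"ty":0,"tz":0,"roll":0},{"tx":0,"ty":0,"tz":0,"roll":0},{"tx":0,"ty":0,"tz":0,"roll":0},{"tx":0,"ty":0,"tz":0,"roll":0},{"tx":0,"ty":0,"tz":0,"roll":0}]' 38 50
```

```text
t: 11.05
tool_pos: [0.4715, 0.2344, 0.0263]
tool_rot: [-0.355, 3.12, 0.0]
contact_force: [-0.5, 0.3, 0.5]
opening: 0.0579
grip_force: 0.0
t: 11.63
tool_pos: [0.4727, 0.2348, 0.0278]
tool_rot: [-0.355, 3.117, 0.001]
contact_force: [-0.4, -0.3, 6.9]
opening: 0.0428
grip_force: 52.5
```

```bash
python3 -m handwheel '[{"tx":0,"ty":0,"tz":-10,"roll":0},{"tx":0,"ty":0,"tz":-25,"roll":0},{"tx":0,"ty":0,"tz":-35,"roll":0},{"tx":0,"ty":0,"tz":-35,"roll":0},{"tx":0,"ty":0,"tz":-15,"roll":0},{"tx":0,"ty":0,"tz":0,"roll":0},{"tx":0,"ty":0,"tz":0,"roll":0}]'
cat > heldring.py <<'E'
from meas import *
import sys
im,d,K,k1,T=snap('wrist'); n=sys.argv[1]; np.savez(n+'.npz',im=im,d=d,K=K,k1=k1,T=T); save(n+'.png',im)
C=cloud(d,K,k1,np.array(optics.camera_params('wrist')['tool_from_camera']))
q=C[(d>0)&(np.hypot(C[...,0],C[...,1])<.026)&(np.hypot(C[...,0],C[...,1])>.0155)&(abs(C[...,1])<.019)&(abs(C[...,2]+.017)<.006)]
f=np.linalg.lstsq(np.c_[q[:,:2],np.ones(len(q))],q[:,2],rcond=None)[0]; print('collar top plane (tool)',f.round(4),len(q),'x',q[:,0].min().round(4),q[:,0].max().round(4))
h,e=np.histogram(C[(d>0)&(np.hypot(C[...,0],C[...,1])<.035)&(abs(C[...,2])<.03)][:,2],20); print(h,e[[0,-1]])
q=C[(d>0)&(np.hypot(C[...,0],C[...,1])<.036)&(abs(C[...,2]+.001)<.004)&(abs(C[...,1])<.012)]; print('skirt top z',np.median(q[:,2]) if len(q) else '-', 'x', (q[:,0].min(),q[:,0].max()) if len(q) else '')
E
python3 heldring.py hr1; python3 - <<'E'
from h import *
go((.579,.0413,.15),np.radians(64))
im=cv2.imread('pics/hr1.png'); cv2.imwrite('pics/hr1c.png',cv2.resize(im[150:400,120:440],(768,600)))
E
```

```text
t: 12.22
tool_pos: [0.4708, 0.2343, 0.1461]
tool_rot: [-0.356, 3.12, 0.001]
contact_force: [-0.9, 0.5, -3.2]
opening: 0.0427
grip_force: 51.7
collar top plane (tool) [-0.0001 -0.0008 -0.0139] 4990 x -0.0238 0.026
[ 348  353  314  292  315 6301  819  589  472  442 1363 1924  209  149
  137  132  120  145  155  100] [-0.02993707  0.02787648]
skirt top z 0.0014705380695605175 x (np.float64(-0.01402818915619429), np.float64(0.03357865036235426))
shift [ -63.1 -212.3   -5.9] at [0.4697 0.2339 0.1442] q6 -1.48 y-yaw 1.798
roll 0.681
```

View pics/hr1c.png

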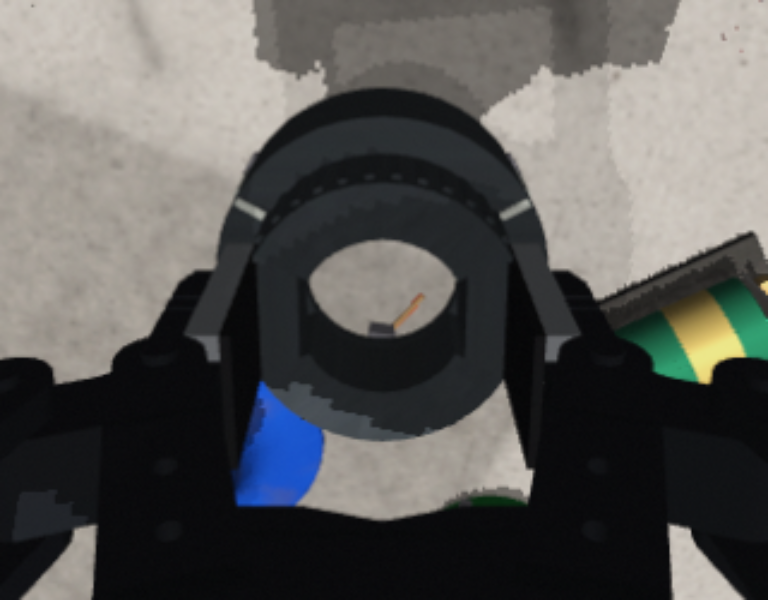

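The ring is held level. Its two light marks, at crop (250,209) and (515,209), are symmetric about tool +x, which agrees with the measured ring yaw of 13°. I'll carry it over to beside the cell, turning it 39° on the way.

```bash
python3 -m handwheel '[{"tx":-2,"ty":-6,"tz":-25,"roll":0},{"tx":-8,"ty":-28,"tz":-20,"roll":0},{"tx":-10.5,"ty":-35,"tz":-5,"roll":0},{"tx":-10.5,"ty":-36,"tz":0,"roll":0},{"tx":-10.5,"ty":-36,"tz":0,"roll":0},{"tx":-10.5,"ty":-36,"tz":0,"roll":0},{"tx":-10.5,"ty":-35,"tz":0,"roll":0}]'
python3 -m handwheel '[{"tx":0,"ty":0,"tz":0,"roll":0.114},{"tx":0,"ty":0,"tz":0,"roll":0.114},{"tx":0,"ty":0,"tz":0,"roll":0.114},{"tx":0,"ty":0,"tz":0,"roll":0.113},{"tx":0,"ty":0,"tz":0,"roll":0.113},{"tx":0,"ty":0,"tz":0,"roll":0.113},{"tx":-20,"ty":0,"tz":10,"roll":0},{"tx":-20,"ty":0,"tz":10,"roll":0},{"tx":-20,"ty":0,"tz":5,"roll":0},{"tx":0,"ty":0,"tz":0,"roll":0},{"tx":0,"ty":0,"tz":0,"roll":0},{"tx":0,"ty":0,"tz":0,"roll":0}]'
cat > rel2.py <<'E'
from meas import *
import sys
n=sys.argv[1]; im,d,K,k1,T=snap('wrist'); np.savez(n+'.npz',im=im,d=d,K=K,k1=k1,T=T); save(n+'.png',im)
TC=np.array(optics.camera_params('wrist')['tool_from_camera']); o=ctrl.get_obs()
p=np.linalg.inv(T)@np.r_[.579,.0413,.04,1]; uv=K@p[:3]; uv=uv[:2]/uv[2]; print(uv)
c=cell(n+'.npz',uv); l=lens(n+'.npz',uv,.049,28)
M=T@np.linalg.inv(TC)
for nm,x,zz in(('cell',c,.008),('lens',l,.0485)): print(nm,'in tool mm',((np.linalg.inv(M)@np.r_[x,zz,1])[:3]*1e3).round(2))
# held ring collar top circle, tool frame
C=cloud(d,K,k1,TC); m=(d>0)&(abs(C[...,2]+.0139)<.002)&(np.hypot(C[...,0],C[...,1])<.03); _,ct=edge(m.astype(np.uint8))
s=ray(ct,K,k1); D=np.c_[s,np.ones(len(s))]@TC[:3,:3].T; P=(TC[:3,3]+D*((-.0139-TC[2,3])/D[:,2])[:,None])[:,:2]; P=P[abs(P[:,1])<.018]
for _ in range(6):
    cc,r=circ(P); e=abs(np.linalg.norm(P-cc,axis=1)-r); P=P[e<max(.0006,2.5*np.median(e))]
print('ring collar tool mm',(cc*1e3).round(2),'r %.4f'%r,len(P)); print('y-yaw',np.degrees(np.arctan2(M[1,1],M[0,1])))
E
python3 rel2.py off1; python3 heldring.py off2 | head -1; python3 -c "
from h import *
go((.580,.0408,.1),np.radians(64))"
```

```text
t: 12.85
tool_pos: [0.5783, 0.0401, 0.1919]
tool_rot: [0.355, -3.116, -0.002]
contact_force: [1.1, 0.6, -1.7]
opening: 0.0425
grip_force: 51.7
t: 13.85
tool_pos: [0.6318, 0.0157, 0.1681]
tool_rot: [-0.706, -3.057, 0.001]
contact_force: [-0.4, -0.6, -1.9]
opening: 0.0429
grip_force: 52.0
[278.99746435 127.44665616]
rim pts 890 z 0.038969053430025796 flange z 0.007856555548898941
flange circle [0.5791 0.0411] r 0.0411 271
dark n71 ang 153.4 mod120 33.4 radial 7.2 tang 6.7 r 34.3
dark n31 ang -146.2 mod120 93.8 radial 10.4 tang 1.9 r 34.6
dark n26 ang 93.1 mod120 93.1 radial 10.8 tang 1.6 r 34.7
dark n58 ang -85.6 mod120 34.4 radial 6.9 tang 7.1 r 34.4
dark n57 ang 33.7 mod120 33.7 radial 7.1 tang 6.9 r 35.0
dark n34 ang -26.0 mod120 94.0 radial 9.8 tang 1.8 r 34.8
depth pts 1860 zmed 0.04896381432432215 bbox mid [0.5802 0.0413] size [0.036  0.0359 0.0066]
circle [0.5801 0.0414] r 0.0176 136
cell in tool mm [ 5.786e+01 -7.000e-02  1.603e+02]
lens in tool mm [ 57.25   0.55 119.79]
ring collar tool mm [ 1.62 -0.31] r 0.0248 190
y-yaw 63.997612353939324
collar top plane (tool) [-0.0005  0.0015 -0.0139] 4941 x -0.0242 0.026
shift [57.9 -0.5 69.7] at [0.6324 0.0159 0.1697] q6 -1.21 y-yaw 1.117
roll 0.000
```

```bash
python3 -m handwheel '[{"tx":20,"ty":0,"tz":0,"roll":0},{"tx":20,"ty":0,"tz":0,"roll":0},{"tx":16.5,"ty":0.1,"tz":0,"roll":0},{"tx":0,"ty":0,"tz":20,"roll":0},{"tx":0,"ty":0,"tz":30,"roll":0},{"tx":0,"ty":0,"tz":30,"roll":0},{"tx":0,"ty":0,"tz":15,"roll":0},{"tx":0,"ty":0,"tz":5,"roll":0},{"tx":0,"ty":0,"tz":0,"roll":0},{"tx":0,"ty":0,"tz":0,"roll":0}]'
python3 -m handwheel '[{"tx":0,"ty":0,"tz":2,"roll":0},{"tx":0,"ty":0,"tz":2,"roll":0},{"tx":0,"ty":0,"tz":0,"roll":0}]'
python3 -m handwheel '[{"tx":0,"ty":0,"tz":1.5,"roll":0},{"tx":0,"ty":0,"tz":0,"roll":0}]'
```

```text
t: 14.78
tool_pos: [0.5832, 0.0404, 0.0717]
tool_rot: [0.706, 3.059, 0.0]
contact_force: [-0.0, 0.3, -2.2]
opening: 0.0427
grip_force: 52.0
t: 15.03
tool_pos: [0.5834, 0.0403, 0.0675]
tool_rot: [0.706, 3.059, 0.001]
contact_force: [0.2, 0.5, -0.8]
opening: 0.0425
grip_force: 52.0
t: 15.2
tool_pos: [0.5835, 0.0404, 0.0663]
tool_rot: [0.706, 3.059, 0.001]
contact_force: [0.1, -0.0, 3.7]
opening: 0.0427
grip_force: 52.6
```

Contact at ring height ~38 mm suggests a sideways offset on the rim. I'll raise the ring 4 mm and measure the ring against the flange.

```bash
python3 -m handwheel '[{"tx":0,"ty":0,"tz":-4,"roll":0},{"tx":0,"ty":0,"tz":0,"roll":0},{"tx":0,"ty":0,"tz":0,"roll":0}]'
cat > rel3.py <<'E'
from meas import *
from scipy.optimize import least_squares
import sys
n=sys.argv[1]; im,d,K,k1,T=snap('wrist'); np.savez(n+'.npz',im=im,d=d,K=K,k1=k1,T=T); save(n+'.png',im)
TC=np.array(optics.camera_params('wrist')['tool_from_camera']); C=cloud(d,K,k1,TC); o=ctrl.get_obs()
tb=C[...,2][(d>0)&(abs(C[...,2]-o['tool_pos'][2])<.006)&(np.hypot(C[...,0],C[...,1])<.12)]
zt=np.median(tb); print('table tool z %.4f, pos z %.4f'%(zt,o['tool_pos'][2]), o['tool_pos'].round(4))
def plane(ct,z):
    s=ray(ct,K,k1); D=np.c_[s,np.ones(len(s))]@TC[:3,:3].T; return (TC[:3,3]+D*((z-TC[2,3])/D[:,2])[:,None])[:,:2]
H=zt-C[...,2]
fl=((d>0)&(H>.0045)&(H<.0115)&(np.hypot(C[...,0],C[...,1])<.06)).astype(np.uint8); print('flange px',fl.sum())
tab=((d>0)&(H<.0035)).astype(np.uint8)
E_=fl&cv2.dilate(tab,np.ones((3,3)))   # flange pixels next to table
v,u=np.nonzero(E_); P=plane(np.c_[u,v],zt-.008)
g=least_squares(lambda c:np.linalg.norm(P-c,axis=1)-.0413,[0,0],loss='soft_l1',f_scale=.0005).x
print('flange centre tool mm',(g*1e3).round(2),len(P),'arc deg',np.ptp(np.degrees(np.arctan2(P[:,1]-g[1],P[:,0]-g[0]))).round(),'res',np.median(abs(np.linalg.norm(P-g,axis=1)-.0413)))
for nm,zz,R0 in(('collar',-.0139,.0248),('skirt',.0021,.0318)):
    m=((d>0)&(abs(C[...,2]-zz)<.003)&(np.hypot(C[...,0],C[...,1])<.036)&(C[...,0]>.004)&(abs(C[...,1])<.026)).astype(np.uint8)
    ct=edge(m)[1]; P=plane(ct,zz); P=P[(np.linalg.norm(P,axis=1)>R0-.004)&(P[:,0]>.008)]
    if nm=='collar': P=P[abs(P[:,1])<.018]
    h=least_squares(lambda c:np.linalg.norm(P-c,axis=1)-R0,[0,0],loss='soft_l1',f_scale=.0005).x; print(nm,(h*1e3).round(2),len(P))
E
python3 rel3.py r3a
```

```text
t: 15.45
tool_pos: [0.5825, 0.0402, 0.0689]
tool_rot: [0.707, 3.061, -0.0]
contact_force: [0.7, -0.6, -2.4]
opening: 0.0427
grip_force: 52.0
table tool z 0.0690, pos z 0.0686 [0.5823 0.0403 0.0686]
flange px 4437
flange centre tool mm [ 3.72 -0.65] 322 arc deg 359.0 res 0.00021225570929606086
collar [ 2.24 -0.22] 120
skirt [ 1.87 -0.31] 163
```

```bash
python3 -m handwheel '[{"tx":2.1,"ty":-0.5,"tz":0,"roll":0},{"tx":0,"ty":0,"tz":0,"roll":0},{"tx":0,"ty":0,"tz":2,"roll":0},{"tx":0,"ty":0,"tz":2,"roll":0},{"tx":0,"ty":0,"tz":0,"roll":0}]'
python3 -m handwheel '[{"tx":0,"ty":0,"tz":1.5,"roll":0},{"tx":0,"ty":0,"tz":0,"roll":0}]'
python3 -m handwheel '[{"tx":0,"ty":0,"tz":1.5,"roll":0},{"tx":0,"ty":0,"tz":0,"roll":0}]'
```

```text
t: 15.92
tool_pos: [0.58, 0.0408, 0.0642]
tool_rot: [-0.706, -3.06, 0.0]
contact_force: [0.2, -0.5, -1.2]
opening: 0.0429
grip_force: 52.0
t: 16.08
tool_pos: [0.5803, 0.0408, 0.063]
tool_rot: [-0.707, -3.061, 0.0]
contact_force: [0.0, -0.3, -0.9]
opening: 0.0423
grip_force: 52.0
t: 16.25
tool_pos: [0.5804, 0.0408, 0.0616]
tool_rot: [-0.707, -3.061, 0.0]
contact_force: [0.1, -0.2, -1.8]
opening: 0.0425
grip_force: 52.0
```

```bash
python3 -m handwheel '[{"tx":0,"ty":0,"tz":1.5,"roll":0},{"tx":0,"ty":0,"tz":0,"roll":0}]'
python3 -m handwheel '[{"tx":0,"ty":0,"tz":1.5,"roll":0},{"tx":0,"ty":0,"tz":0,"roll":0}]'
python3 -m handwheel '[{"tx":0,"ty":0,"tz":1.5,"roll":0},{"tx":0,"ty":0,"tz":0,"roll":0}]'
```

```text
t: 16.42
tool_pos: [0.5803, 0.0408, 0.0601]
tool_rot: [-0.707, -3.061, 0.0]
contact_force: [0.3, -0.0, -2.0]
opening: 0.0426
grip_force: 52.0
t: 16.58
tool_pos: [0.5803, 0.0408, 0.0586]
tool_rot: [-0.707, -3.061, 0.0]
contact_force: [-0.4, 0.0, -3.6]
opening: 0.0425
grip_force: 52.0
t: 16.75
tool_pos: [0.5803, 0.0408, 0.0571]
tool_rot: [-0.707, -3.061, 0.0]
contact_force: [0.0, -0.3, -2.7]
opening: 0.0426
grip_force: 52.0
```

Ring bottom is at ~29 mm with no contact, so the lugs are in the gaps. I'll continue to the lens.

```bash
python3 -m handwheel '[{"tx":0,"ty":0,"tz":1,"roll":0},{"tx":0,"ty":0,"tz":0,"roll":0}]'
python3 -m handwheel '[{"tx":0,"ty":0,"tz":1,"roll":0},{"tx":0,"ty":0,"tz":0,"roll":0}]'
python3 -m handwheel '[{"tx":0,"ty":0,"tz":0.5,"roll":0},{"tx":0,"ty":0,"tz":0,"roll":0},{"tx":0,"ty":0,"tz":0,"roll":0}]'; python3 -c "
from h import *
o=ctrl.get_obs();print(o['wrist_torque'],o['q'][5])"
```

```text
t: 16.92
tool_pos: [0.5803, 0.0408, 0.0562]
tool_rot: [-0.707, -3.061, 0.0]
contact_force: [0.4, -0.5, -2.2]
opening: 0.0429
grip_force: 52.0
t: 17.08
tool_pos: [0.5804, 0.0408, 0.0552]
tool_rot: [-0.707, -3.061, 0.0]
contact_force: [-0.0, 0.3, -1.7]
opening: 0.0429
grip_force: 52.0
t: 17.33
tool_pos: [0.5805, 0.0408, 0.0549]
tool_rot: [0.707, 3.061, -0.0]
contact_force: [0.3, 0.2, -2.6]
opening: 0.0426
grip_force: 52.0
[ 0.01042763  0.0347939  -0.02262901] -1.1747286983213514
```

```bash
python3 -m handwheel '[{"tx":0,"ty":0,"tz":0,"roll":0},{"tx":0,"ty":0,"tz":0,"roll":0},{"tx":0,"ty":0,"tz":0,"roll":0},{"tx":0,"ty":0,"tz":0,"roll":0}]' 54
python3 rel3.py r3b; python3 heldring.py r3c
python3 -m handwheel '[{"tx":0,"ty":0,"tz":0,"roll":0},{"tx":0,"ty":0,"tz":0,"roll":0},{"tx":0,"ty":0,"tz":0,"roll":0},{"tx":0,"ty":0,"tz":0,"roll":0},{"tx":0,"ty":0,"tz":0,"roll":0},{"tx":0,"ty":0,"tz":0,"roll":0}]' 38 35;  python3 -c "
from h import *
o=ctrl.get_obs();print(o['wrist_torque'],o['q'][5])"
```

```text
t: 17.67
tool_pos: [0.5809, 0.0407, 0.0554]
tool_rot: [0.707, 3.06, 0.0]
contact_force: [1.1, -0.9, 0.2]
opening: 0.0538
grip_force: 0.0
table tool z 0.0555, pos z 0.0553 [0.5808 0.0407 0.0553]
flange px 3995
flange centre tool mm [ 2.38 -0.41] 303 arc deg 206.0 res 0.00019647249689955237
collar [ 2.47 -0.58] 126
skirt [ 2.19 -0.5 ] 163
collar top plane (tool) [ 0.001   0.0003 -0.0129] 4682 x -0.0236 0.0259
[ 324  296  276  263  244 5751 1439  684  540  437 1011 4046 1013  143
  145  119  129  135  116   71] [-0.02998468  0.02913916]
skirt top z 0.0008062201857389345 x (np.float64(-0.013674294120882974), np.float64(0.03377072694912178))
t: 18.27
tool_pos: [0.5806, 0.0407, 0.0552]
tool_rot: [0.707, 3.061, -0.0]
contact_force: [-1.2, -0.5, 2.4]
opening: 0.0431
grip_force: 41.1
[-0.09271313  0.22507278  0.03048544] -1.1747352480417184
```

```bash
python3 -m handwheel '[{"tx":0,"ty":0,"tz":0,"roll":0},{"tx":0,"ty":0,"tz":0,"roll":0},{"tx":0,"ty":0,"tz":0,"roll":0},{"tx":1.7,"ty":-0.2,"tz":0,"roll":0},{"tx":0,"ty":0,"tz":0,"roll":0}]' 54
python3 -m handwheel '[{"tx":0,"ty":0,"tz":0,"roll":0},{"tx":0,"ty":0,"tz":0,"roll":0},{"tx":0,"ty":0,"tz":0,"roll":0},{"tx":0,"ty":0,"tz":0,"roll":0},{"tx":0,"ty":0,"tz":0,"roll":0},{"tx":0,"ty":0,"tz":0,"roll":0}]' 38 35;  cat > tq.py <<'E'
from h import *
o=ctrl.get_obs();print('TQ',o['wrist_torque'].round(3),'F',o['contact_force'].round(1),'q6 %.4f'%o['q'][5],'yaw',np.degrees(np.arctan2(*R.from_rotvec(o['tool_rot']).as_matrix()[[1,0],1])).round(2),'p',o['tool_pos'].round(4),o['t'])
E
python3 tq.py
python3 -m handwheel '[{"tx":0,"ty":0,"tz":0,"roll":0.05},{"tx":0,"ty":0,"tz":0,"roll":0.05},{"tx":0,"ty":0,"tz":0,"roll":0.05},{"tx":0,"ty":0,"tz":0,"roll":0}]' |tail -1; python3 tq.py
```

```text
t: 18.68
tool_pos: [0.5784, 0.0415, 0.0546]
tool_rot: [-0.706, -3.06, 0.0]
contact_force: [0.5, -0.6, -0.6]
opening: 0.054
grip_force: 0.0
t: 19.18
tool_pos: [0.5788, 0.0414, 0.055]
tool_rot: [-0.707, -3.061, -0.0]
contact_force: [-1.1, 1.0, 2.3]
opening: 0.0429
grip_force: 44.1
TQ [ 0.147  0.298 -0.028] F [-1.1  1.   2.3] q6 -1.1739 yaw 64.0 p [0.5788 0.0414 0.055 ] 19.1833
grip_force: 44.1
TQ [-0.047  0.041  0.013] F [ 0.7 -0.3  1.2] q6 -1.0231 yaw 55.36 p [0.5792 0.0412 0.055 ] 19.5167
```

```bash
python3 -m handwheel '[{"tx":0,"ty":0,"tz":0,"roll":0.07},{"tx":0,"ty":0,"tz":0,"roll":0.07},{"tx":0,"ty":0,"tz":0,"roll":0.07},{"tx":0,"ty":0,"tz":0,"roll":0},{"tx":0,"ty":0,"tz":0,"roll":0}]' |tail -1; python3 tq.py
python3 -m handwheel '[{"tx":0,"ty":0,"tz":0,"roll":0.03},{"tx":0,"ty":0,"tz":0,"roll":0.03},{"tx":0,"ty":0,"tz":0,"roll":0}]' |tail -1; python3 tq.py
python3 -m handwheel '[{"tx":0,"ty":0,"tz":0,"roll":0.03},{"tx":0,"ty":0,"tz":0,"roll":0.03},{"tx":0,"ty":0,"tz":0,"roll":0}]' |tail -1; python3 tq.py
```

```text
grip_force: 44.1
TQ [-0.081 -0.07  -0.005] F [0.  0.1 0.9] q6 -0.8164 yaw 43.51 p [0.5791 0.0412 0.055 ] 19.9333
grip_force: 44.1
TQ [-0.018 -0.    -0.029] F [ 0.7 -0.2  1.1] q6 -0.7554 yaw 40.02 p [0.579  0.0412 0.055 ] 20.1833
grip_force: 44.1
TQ [-0.077  0.016  0.054] F [ 0.5 -0.1 -0. ] q6 -0.6955 yaw 36.59 p [0.579  0.0413 0.055 ] 20.4333
```

```bash
for i in 1 2 3; do python3 -m handwheel '[{"tx":0,"ty":0,"tz":0,"roll":0}]' |tail -0 2>/dev/null; python3 tq.py; done
python3 -m handwheel '[{"tx":0,"ty":0,"tz":0,"roll":0.035},{"tx":0,"ty":0,"tz":0,"roll":0}]' |grep force; python3 tq.py
python3 -m handwheel '[{"tx":0,"ty":0,"tz":0,"roll":0},{"tx":0,"ty":0,"tz":0,"roll":0}]' |grep force; python3 tq.py
```

```text
TQ [-0.094 -0.029  0.011] F [ 0.6 -1.  -0.1] q6 -0.6960 yaw 36.62 p [0.579  0.0413 0.055 ] 20.5167
TQ [-0.08   0.005 -0.056] F [-0.4 -0.3  2.4] q6 -0.6955 yaw 36.59 p [0.579  0.0413 0.055 ] 20.6
TQ [-0.041 -0.056  0.016] F [-0.3 -0.3  1.2] q6 -0.6949 yaw 36.56 p [0.579  0.0413 0.055 ] 20.6833
contact_force: [0.3, -0.6, 1.3]
grip_force: 44.1
TQ [-0.023 -0.112 -0.061] F [ 0.3 -0.6  1.3] q6 -0.6590 yaw 34.49 p [0.5789 0.0413 0.055 ] 20.85
contact_force: [-0.5, 0.2, 1.5]
grip_force: 44.1
TQ [-0.083 -0.009 -0.021] F [-0.5  0.2  1.5] q6 -0.6598 yaw 34.54 p [0.5789 0.0413 0.055 ] 21.0167Exception ignored on flushing sys.stdout:
BrokenPipeError: [Errno 32] Broken pipe
Exception ignored on flushing sys.stdout:
BrokenPipeError: [Errno 32] Broken pipe
Exception ignored on flushing sys.stdout:
BrokenPipeError: [Errno 32] Broken pipe
```

```bash
sed -i "s/print('TQ'/print('eff6 %.4f'%o['effort'][5],'TQ'/" tq.py; python3 tq.py
python3 -m handwheel '[{"tx":0,"ty":0,"tz":0,"roll":0.035},{"tx":0,"ty":0,"tz":0,"roll":0}]' >/dev/null; python3 tq.py
python3 -m handwheel '[{"tx":0,"ty":0,"tz":0,"roll":0.035},{"tx":0,"ty":0,"tz":0,"roll":0}]' >/dev/null; python3 tq.py
python3 -m handwheel '[{"tx":0,"ty":0,"tz":0,"roll":0}]' >/dev/null; python3 tq.py
```

```text
eff6 -0.0142 TQ [-0.083 -0.009 -0.021] F [-0.5  0.2  1.5] q6 -0.6598 yaw 34.54 p [0.5789 0.0413 0.055 ] 21.0167
eff6 0.1997 TQ [-0.049 -0.011  0.061] F [-0.7  0.5  1. ] q6 -0.6239 yaw 32.49 p [0.5789 0.0414 0.055 ] 21.1833
eff6 0.1993 TQ [-0.062  0.036 -0.056] F [-0.2 -0.1  1.8] q6 -0.5895 yaw 30.51 p [0.5789 0.0414 0.055 ] 21.35
eff6 0.0046 TQ [-0.013  0.006 -0.016] F [ 0.4 -0.   1.3] q6 -0.5904 yaw 30.57 p [0.5789 0.0414 0.055 ] 21.4333
```

```bash

python3 -m handwheel '[{"tx":0,"ty":0,"tz":0,"roll":0.035},{"tx":0,"ty":0,"tz":0,"roll":0},{"tx":0,"ty":0,"tz":0,"roll":0}]' >/dev/null; python3 tq.py
python3 -m handwheel '[{"tx":0,"ty":0,"tz":0,"roll":0.035},{"tx":0,"ty":0,"tz":0,"roll":0},{"tx":0,"ty":0,"tz":0,"roll":0}]' >/dev/null; python3 tq.py
```

```text
eff6 0.0027 TQ [ 0.012  0.025 -0.044] F [ 0.1 -0.   2.1] q6 -0.5554 yaw 28.56 p [0.5789 0.0414 0.055 ] 21.6833
eff6 0.0021 TQ [-0.014  0.04   0.035] F [-0.8 -0.3  2.1] q6 -0.5204 yaw 26.56 p [0.5789 0.0414 0.0549] 21.9333
```

```bash

python3 -m handwheel '[{"tx":0,"ty":0,"tz":0,"roll":0.035},{"tx":0,"ty":0,"tz":0,"roll":0},{"tx":0,"ty":0,"tz":0,"roll":0}]' >/dev/null; python3 tq.py
python3 -m handwheel '[{"tx":0,"ty":0,"tz":0,"roll":0.035},{"tx":0,"ty":0,"tz":0,"roll":0},{"tx":0,"ty":0,"tz":0,"roll":0}]' >/dev/null; python3 tq.py
```

```text
eff6 0.0015 TQ [ 0.026  0.    -0.026] F [-0.5  0.1  2.2] q6 -0.4854 yaw 24.55 p [0.5789 0.0414 0.0549] 22.1833
eff6 0.0012 TQ [-0.002  0.032 -0.048] F [-0.1  0.2  1.9] q6 -0.4504 yaw 22.54 p [0.5789 0.0414 0.0549] 22.4333
```

```bash

python3 -m handwheel '[{"tx":0,"ty":0,"tz":0,"roll":0.035},{"tx":0,"ty":0,"tz":0,"roll":0},{"tx":0,"ty":0,"tz":0,"roll":0}]' >/dev/null; python3 tq.py
python3 -m handwheel '[{"tx":0,"ty":0,"tz":0,"roll":0.035},{"tx":0,"ty":0,"tz":0,"roll":0},{"tx":0,"ty":0,"tz":0,"roll":0}]' >/dev/null; python3 tq.py
python3 -m handwheel '[{"tx":0,"ty":0,"tz":0,"roll":0.035},{"tx":0,"ty":0,"tz":0,"roll":0},{"tx":0,"ty":0,"tz":0,"roll":0}]' >/dev/null; python3 tq.py
```

```text
eff6 -0.0013 TQ [0.059 0.022 0.037] F [ 0.2 -0.7  2.2] q6 -0.4154 yaw 20.54 p [0.5789 0.0414 0.0549] 22.6833
eff6 -0.0123 TQ [ 0.06  -0.157  0.024] F [ 1.2 -0.5  1.5] q6 -0.3803 yaw 18.53 p [0.5789 0.0414 0.0548] 22.9333
eff6 0.0270 TQ [ 0.243 -0.344  0.009] F [ 1.8  1.4 -0.9] q6 -0.3454 yaw 16.52 p [0.5789 0.0415 0.0547] 23.1833
```

```bash

python3 -m handwheel '[{"tx":0,"ty":0,"tz":0,"roll":0.035},{"tx":0,"ty":0,"tz":0,"roll":0},{"tx":0,"ty":0,"tz":0,"roll":0}]' >/dev/null; python3 tq.py
```

```text
eff6 0.0721 TQ [ 0.454 -0.439  0.022] F [ 2.7  3.  -2. ] q6 -0.3103 yaw 14.51 p [0.5788 0.0417 0.0546] 23.4333
```

Tightening has started at 47–49° of turn. I'll continue in smaller steps, following the ring down.

```bash

python3 -m handwheel '[{"tx":0,"ty":0,"tz":0.3,"roll":0.02},{"tx":0,"ty":0,"tz":0,"roll":0},{"tx":0,"ty":0,"tz":0,"roll":0}]' >/dev/null; python3 tq.py
```

```text
eff6 0.1959 TQ [ 0.696 -0.393  0.157] F [ 3.3  2.7 -1.7] q6 -0.2894 yaw 13.32 p [0.5788 0.0417 0.0545] 23.6833
```

```bash

python3 -m handwheel '[{"tx":0,"ty":0,"tz":0.15,"roll":0.02},{"tx":0,"ty":0,"tz":0,"roll":0},{"tx":0,"ty":0,"tz":0,"roll":0}]' >/dev/null; python3 tq.py
```

```text
eff6 0.2430 TQ [ 0.798 -0.395  0.198] F [ 2.3  3.7 -0.8] q6 -0.2684 yaw 12.12 p [0.5788 0.0417 0.0544] 23.9333
```

```bash
for i in 1 2 3; do python3 -m handwheel '[{"tx":0,"ty":0,"tz":0,"roll":0}]' >/dev/null; python3 tq.py; done
```

```text
eff6 0.2365 TQ [ 0.793 -0.34   0.263] F [ 2.3  4.4 -2. ] q6 -0.2684 yaw 12.12 p [0.5788 0.0417 0.0544] 24.0167
eff6 0.2365 TQ [ 0.844 -0.398  0.289] F [ 2.1  3.7 -2.7] q6 -0.2684 yaw 12.12 p [0.5788 0.0418 0.0544] 24.1
eff6 0.2366 TQ [ 0.835 -0.383  0.257] F [ 3.8  4.6 -2. ] q6 -0.2684 yaw 12.12 p [0.5788 0.0418 0.0544] 24.1833
```

The moment is at the limit and the angle past contact (~5°) implies about 11 N, so I'm stopping and letting go.

```bash
python3 -m handwheel '[{"tx":0,"ty":0,"tz":0,"roll":0},{"tx":0,"ty":0,"tz":0,"roll":0},{"tx":0,"ty":0,"tz":0,"roll":0},{"tx":0,"ty":0,"tz":0,"roll":0},{"tx":0,"ty":0,"tz":0,"roll":0}]' 56 >/dev/null; python3 tq.py
python3 rel3.py r3d; python3 heldring.py r3e; python3 - <<'E'
from meas import *
im,d,K,k1,T=ld('r3d.npz'); o=ctrl.get_obs(); p=np.linalg.inv(T)@np.r_[.579,.0413,.066,1]; uv=K@p[:3]; uv=uv[:2]/uv[2]
save('end.png',cv2.resize(im[100:400,80:480],(800,600)))
E
```

```text
eff6 0.0020 TQ [ 0.054 -0.055  0.026] F [0.2 0.7 0.1] q6 -0.2687 yaw 12.12 p [0.5788 0.041  0.0546] 24.6
table tool z 0.0547, pos z 0.0545 [0.5788 0.0411 0.0545]
flange px 4093
flange centre tool mm [0.99 0.35] 307 arc deg 208.0 res 0.00017183589909988695
collar [ 0.68 -0.37] 131
skirt [ 0.41 -0.36] 156
collar top plane (tool) [-0.0018  0.0011 -0.013 ] 4929 x -0.0253 0.0254
[ 301  285  270  261  234 5834 1347  673  526  442 1390 3859  931  167
  138  134  136  139  132   64] [-0.02999747  0.02934403]
skirt top z 0.0011944649222905834 x (np.float64(-0.015482587520651805), np.float64(0.03186905208383448))
```

View pics/end.png

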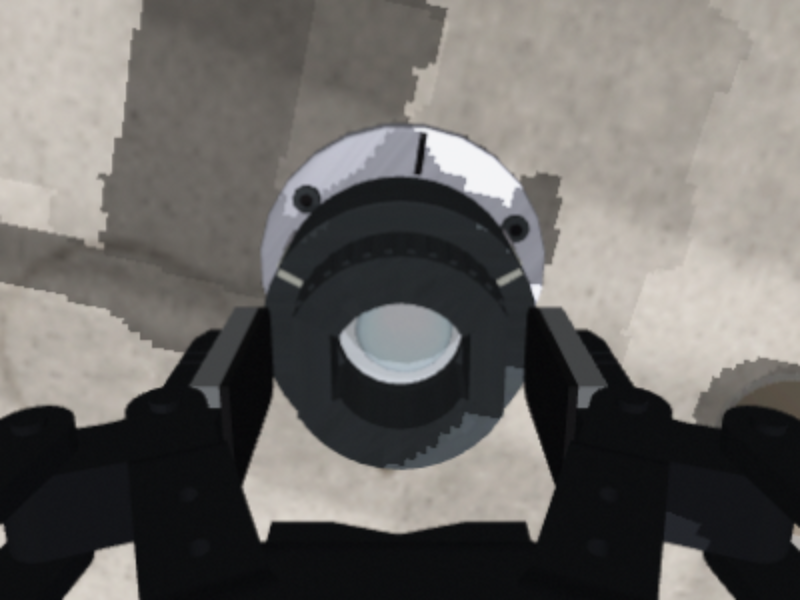

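The fingers are open. The ring's marks at (290,277) and (510,277) are symmetric about the tool, so it didn't spring back, and the lens shows through the hole at (400,340). The ring sits about 0.7 mm lower than when loose, which agrees with ~12 N. I'll retreat and hand in.

```bash
python3 -m handwheel '[{"tx":0,"ty":0,"tz":-5,"roll":0},{"tx":0,"ty":0,"tz":-20,"roll":0},{"tx":0,"ty":0,"tz":-30,"roll":0},{"tx":0,"ty":0,"tz":-30,"roll":0},{"tx":0,"ty":0,"tz":-15,"roll":0},{"tx":0,"ty":0,"tz":0,"roll":0},{"tx":0,"ty":0,"tz":0,"roll":0}]' 60; python3 - <<'E'
from meas import *
im,d,K,k1,T=snap('wrist'); np.savez('fin.npz',im=im,d=d,K=K,k1=k1,T=T); C=cloud(d,K,k1,T)
m=(d>0)&(np.hypot(C[...,0]-.579,C[...,1]-.0413)<.035)&(abs(C[...,2]-.0675)<.004); q=C[m]
f=np.linalg.lstsq(np.c_[q[:,:2]-[.579,.0413],np.ones(len(q))],q[:,2],rcond=None)[0]; print('ring top plane',f.round(4),'bbox mid',((q.max(0)+q.min(0))/2).round(4),len(q))
E
python3 -c "
from h import *
print(ctrl.finish_job())"
```

```text
t: 25.28
tool_pos: [0.5796, 0.0413, 0.156]
tool_rot: [1.973, 2.442, 0.002]
contact_force: [-0.3, -0.3, -0.1]
opening: 0.0603
grip_force: 0.0
ring top plane [-0.0037  0.0008  0.0673] bbox mid [0.5782 0.0407 0.0666] 2443
the job is handed in; nothing more can be done
None
```

The small lens is seated dome up in the cell, the ring is clamped over it and released, and the job is handed in with no verdict returned. I estimate the clamp at about 11–12 N from turn angle and ring drop, but the moment read about 0.24 N m, above the 0.1–0.15 snug range and just under the 0.25 limit.

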